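# Seat the nested lid pair, then lift the outer lid alone

## Task

Lift the loose orange dust cap off its glass jar and set it, knob up, inside the white saucer; then take the nested lid pair off the pale blue dispenser (its red knob carries both lids), lower it as one onto that jar until it is fully seated, and let go. Now lift the green outer lid alone straight up by its collar, leaving the steel inner lid undisturbed in the jar, and finish while still holding the green lid well clear above the jar (about 8 cm up). Keep the jar upright and leave the spare jar, ice cube tray and teaspoon alone.

Things in the scene. Friction and masses are not known exactly. Their poses are not given: they have to be found in the camera images.
- jar: Empty clear glass jar that starts with the orange cap on it, loose, 350 g, round, 85 mm high, body 72 mm across, neck (top 13 mm) 64 mm across, open mouth 56 mm across inside. Origin: centre of its underside, z up; the rim is 85 mm above it.
- cap: Loose orange dust cap, about 50 g, lying on the jar's rim: disc 68 mm across, 6 mm thick, a plug 48 mm across reaching 6 mm below it, and on top a black upright knob 22 mm across, from 6 to 30 mm above the origin. It just lifts off. Origin: centre of the disc's underside (in the rim plane), z up.
- saucer: White ceramic saucer, loose, 250 g, 120 mm across and 16 mm high. Its flat inner floor is about 80 mm across and lies 5 mm above the work surface. Origin: centre of its underside. With the cap set in it, the cap's origin is 11 mm above this origin.
- dispenser: Pale blue plastic lid dispenser, fixed: square foot 100 x 100 x 12 mm with a push tongue on its -x side, a round column and a collar on top, 64 mm across, 56 mm inside; the collar's rim is 70 mm above the origin. The nested lid pair starts seated on it just as it later sits on the jar. Origin: centre of its underside.
- inner_lid: Steel inner lid, about 100 g: flange 69 mm across, 4 mm thick; below it a bevelled plug 51 mm across, 10 mm deep (fits the jar mouth); on top a red round knob 16 mm across, 4 to 54 mm above the origin, its top 26 mm free above the green collar. Lifting the knob lifts both lids. Origin: centre of the flange's underside, z up; seated it lies in the rim plane of jar or dispenser.
- outer_lid: Green outer lid, about 90 g, loose on the inner lid's flange: ring plate 78 mm across, 4 mm thick; a skirt 8 mm down round the flange (2 mm clearance); on top a round collar 42 mm across outside, 34 inside, 4 to 24 mm above the origin, the red knob free in its middle. Grip the collar from outside. Origin: centre of the plate's underside, z up; nested it is 4 mm above the inner lid's.
- spare_jar: Bystander: a second empty glass jar of the same size, open, without a cap. Origin: centre of its underside.
- ice_tray: Bystander: purple ice cube tray 90 x 160 x 30 mm (x, y, z). Origin: centre of its underside.
- teaspoon: Bystander: steel teaspoon 150 mm long lying along its x axis.
There are look-alikes about, which are no part of the job. Leave any pink look-alike of the outer_lid alone.

How it is judged:
On the way, in this order (a step that is already met when the one before it is completed fails the run):
1. the orange cap lies knob up in the saucer, released (horizontal distance between cap and saucer below 0.02 m and z of cap in the frame of saucer between 0.007 and 0.016 m and angle between cap's own z axis and vertical below 0.15 rad and contact force between cap and the fingers below 0.1 N), for 0.2 s.
2. the nested lid pair is seated on the jar, both lids together, released (horizontal distance between inner_lid and jar below 0.006 m and z of inner_lid in the frame of jar between 0.082 and 0.088 m and angle between the z axis of inner_lid and the z axis of jar, either way round below 0.07 rad and contact force between each of inner_lid, outer_lid and the fingers below 0.1 N and z of outer_lid in the frame of inner_lid between 0.001 and 0.007 m and angle between the z axis of outer_lid and the z axis of inner_lid, either way round below 0.07 rad and angle between jar's own z axis and vertical below 0.05 rad), for 0.2 s.
At the end, for the whole second after the job is handed in: Fingers hold the green lid still, 50 mm or more above its nested place, within 50 mm of the jar axis, tilt under 0.35 rad, touching nothing else; inner lid seated (6 mm of centre, 3 mm of depth, 0.07 rad) on the upright jar, untouched; cap knob up, released, within 20 mm of the saucer centre (all of step 1 and horizontal distance between inner_lid and jar below 0.006 m and z of inner_lid in the frame of jar between 0.082 and 0.088 m and angle between the z axis of inner_lid and the z axis of jar, either way round below 0.07 rad and contact force between inner_lid and the fingers below 0.1 N and angle between jar's own z axis and vertical below 0.05 rad and z of outer_lid in the frame of inner_lid above 0.05 m and horizontal distance between outer_lid and jar below 0.05 m and contact force between outer_lid and the fingers above 1 N and contact force between outer_lid and inner_lid below 0.05 N and contact force between outer_lid and jar below 0.05 N and angle between outer_lid's own z axis and vertical below 0.35 rad and linear speed of outer_lid below 0.03 m/s and linear speed of inner_lid below 0.02 m/s); the arm keeps its last pose, push and grip.
It fails at once if the outer lid came off the inner lid while the inner lid was not seated in the jar (the pair taken apart early, or the inner lid pulled along) (z of outer_lid in the frame of inner_lid above 0.015 m and not (horizontal distance between inner_lid and jar below 0.006 m and z of inner_lid in the frame of jar between 0.082 and 0.088 m and angle between the z axis of inner_lid and the z axis of jar, either way round below 0.07 rad)).
It fails at once if the jar was tipped (angle between jar's own z axis and vertical above 0.25 rad).
It fails at once if a bystander was disturbed (distance of any of spare_jar, ice_tray, teaspoon from where it was at the start of the episode above 0.02 m).
It also fails if it takes over 67 s, if anything falls off the work surface, if the arm or the gripper's body presses on something with over 40 N, if the wrist force passes 120 N, or if a joint passes its speed limit or range.

## Robot

A 6-joint arm with a two-finger parallel gripper is mounted at the origin on the work surface. World frame = base frame: x ahead of the robot, y to its left, z up, the work surface at z = 0. Lengths are in m, angles in rad, forces in N, time in s.
With the tool pointing down it reaches from about 0.225 to 0.725 m from the base axis. Payload 3.1 kg.
Tool frame: the origin (TCP) lies between the finger pads; the fingertips stand 8 mm ahead of it and the grasp point (between the pads) lies 11 mm behind it; x points along the fingers, y is the direction in which the jaws open and shut, and the axes are right-handed (so a half turn about x gives the same grasp; the last joint's range is limited). The gripper opens to 85 mm and grips with 20 to 120 N. Pads are 22 mm wide; open, the fingers measure 114 mm over their backs; the gripper's body (76 mm by 85 mm) begins 54 mm behind the grasp point. The pads swing forward as they close: fully open they stand 13 mm farther back than shut.
Start: joints at [-1.351, 0.048, 0.099, 1.622, 0, 1.443], TCP at [0.179, -0.494, 0.239] pointing down, gripper open.
Joint ranges: [-2.91, 2.91], [-0.99, 1.94], [-1.21, 1.42], [-2.12, 2.29], [-1.49, 1.47], [-3.14, 3.14]. Speed limits (rad/s): [2.79, 2.79, 3.14, 3.14, 3.14, 3.14].

## Interface

Orientations are given as a 3x3 rotation matrix whose columns are the frame's x, y, z axes.
In Python, from station import env, imaging, workorder, nets gives the robot as it stands.
- The arm moves only by the shell command python3 -m inch 'ROWS' [FORCE]. ROWS is JSON, a list that holds one entry, the list of rows, each a list of 7 numbers: the shift along the tool's x, y, z scaled (see below), then the turn, a rotation vector about the tool's x, y, z scaled (see below), then the opening, from 0 (shut) to 1 (fully open). A call has exactly 5 rows; each row shifts and turns the commanded pose from where the row before left it, along the tool's axes as they then stand; what a row does not reach is not made up. The controller multiplies each number of a shift by 0.04 m and each number of a turn by pi rad. A row lasts 1/10 s, in which the tool goes at most 50 mm and 8.59 degrees, less where a joint would pass 70% of its speed; a pose out of reach is approached as far as the arm can. A call with a number of a shift or a turn outside -1 to 1 is refused whole. A call with a gripper value outside its range is refused whole. The fingers move at their own pace and stop on an object; FORCE is the grip in N (left out, the last holds). Time passes only in rows, so rows that do not move let the fingers close, or fill a call up. It gives the time, the measured TCP pose, the force and the opening at its end, in the units of the state.
- env.sense(): the state, without advancing time (a new reading comes with each control period).
- imaging.snapshot(name): name is "scene" or "top" or "wrist"; returns (picture, depth): 420x560x3 uint8, red, green, blue; 420x560 float32, m along the optical axis (not along the pixel's ray), 0 where there is no reading.
- imaging.calibration(name): a dict with "fx", "fy", "cx", "cy" (pixels), "xyz" and "orientation" of the camera in the world. Camera axes: x right, y up, looking along -z (the intrinsics and any distortion apply to the point x, -y, -z); pixel columns grow to the right and rows downward; lengths in m; the calibration is good to about 2 mm. The wrist camera is an equidistant fisheye: a pixel r from the principal point sees the ray r / f radians off the axis. A picture is of the moment at which its call begins: read the wrist's pose just before it. calibration takes no time and is no camera call; for the wrist camera it gives the pose at the moment of the call.
- workorder.close_job(): hands the job in, once; it reports no verdict.
Trained networks look in the newest picture that a camera, given by its name, has taken for a name from the list of things; names that differ only in an ending like _2 or _b are one class to them, and where a whole thing is asked for, a point or a joint stands for the part that bears it (a point fixed in the world has none). Each returns a list of dicts, best first, with "p" (0 to 1); they miss things now and then, are a little off and sometimes report something else, mostly with a low value. They report only what shows in the picture. A call takes as long as a camera call. They do not tell look-alikes from the thing itself.
- nets.spot_in(camera, label): "position" ([row, column] in pixels, amid what is visible of it).
- nets.masks_of(camera, label): "region" (420x560 bool, what is visible of it) and "position" ([row, column] in pixels, amid what is visible of it).
- nets.mark_of(camera, label): "position" ([row, column] in pixels: a listed point, or the origin of a listed thing).
The state is a dict: "time_s": time; "joints": joint angles; "qd": joint speeds; "joint_torque": joint torques, N m; "eef_pos": TCP position; "ee_rot": TCP orientation; "ft_force": force on the tool from outside, world axes, zero at the start; "torque": the same for the moment, N m; "opening": finger opening in m.
Only numpy, scipy, OpenCV 4.12 (cv2) and the standard library are available. Lean on these libraries where they do the work, as an engineer would, in place of code of your own. Each camera call takes 0.05 s, during which the arm holds its last target. There are 200 camera calls.

## Working session

There is one attempt and no reset: what is moved stays moved. The work goes in short steps, Python scripts to look and compute and a shell command to move; the robot and the scene stay as the last step left them, time stands still between calls to the robot, and variables do not carry over. Pictures are saved under pics/ and viewed, about 8 in all and at most 12, crops included, and the job is handed in when it is done.

```bash
mkdir -p pics; cat > h.py <<'E'
from station import env, imaging, workorder, nets
import numpy as np, cv2
def cal(n):
    c=imaging.calibration(n); return c,np.array(c["xyz"]),np.array(c["orientation"])
def ray(n,r,c):
    k,t,R=cal(n); x=(c-k["cx"])/k["fx"]; y=(r-k["cy"])/k["fy"]
    if n=="wrist":
        a=np.hypot(x,y); s=np.tan(a)/a if a>1e-9 else 1; x*=s;y*=s
    return t,R@np.array([x,-y,-1.0])
def at_z(n,r,c,z):
    t,d=ray(n,r,c); return t+d*(z-t[2])/d[2]
def cloud(n,D):
    k,t,R=cal(n); r,c=np.mgrid[:420,:560]; x=(c-k["cx"])/k["fx"]; y=(r-k["cy"])/k["fy"]
    if n=="wrist":
        a=np.hypot(x,y)+1e-9; s=np.tan(a)/a; x=x*s;y=y*s
    P=np.stack([x*D,-y*D,-D],-1)@R.T+t; P[D==0]=np.nan; return P
def save(f,p): cv2.imwrite("pics/"+f,p[...,::-1])
E
python3 - <<'E'
from h import *
np.set_printoptions(precision=4,suppress=True)
for n in("top","scene"):
    p,D=imaging.snapshot(n); save(n+"0.png",p); np.savez(n+"0.npz",p=p,D=D); print(n,cal(n))
    P=cloud(n,D)
    for l in ("jar","cap","saucer","dispenser","inner_lid","outer_lid","ice_tray","teaspoon"):
        o=[]
        for m in nets.masks_of(n,l)[:4]:
            q=P[m["region"]]; q=q[~np.isnan(q[:,0])]
            o.append((round(m["p"],2),np.round(m["position"]).astype(int).tolist(),np.round(np.median(q,0),3).tolist() if len(q) else 0, round(float(np.percentile(q[:,2],98)),3) if len(q) else 0))
        print(l,o)
s=env.sense();print(s["time_s"],s["eef_pos"],s["ee_rot"],s["opening"],s["ft_force"])
E
```

```text
top ({'fx': 476.4829096494931, 'fy': 476.4829096494931, 'cx': 281.25602425796365, 'cy': 215.04981783248093, 'xyz': array([0.4869, 0.0131, 0.9947]), 'orientation': array([[ 0.0067,  0.9912, -0.132 ],
       [-0.9998,  0.0092,  0.0184],
       [ 0.0195,  0.1318,  0.9911]])}, array([0.4869, 0.0131, 0.9947]), array([[ 0.0067,  0.9912, -0.132 ],
       [-0.9998,  0.0092,  0.0184],
       [ 0.0195,  0.1318,  0.9911]]))
jar [(0.64, [283, 390], [0.474, -0.223, 0.057], 0.081)]
cap [(0.83, [288, 412], [0.471, -0.252, 0.092], 0.117)]
saucer [(0.66, [193, 296], [0.666, -0.034, 0.007], 0.018), (0.23, [172, 412], [0.709, -0.278, 0.013], 0.022)]
dispenser [(0.6, [304, 285], [0.453, -0.011, 0.013], 0.028)]
inner_lid [(0.56, [287, 278], [0.471, -0.002, 0.076], 0.127)]
outer_lid [(0.7, [277, 346], [0.493, -0.143, 0.013], 0.034), (0.56, [277, 274], [0.471, -0.003, 0.079], 0.1), (0.39, [169, 413], [0.71, -0.278, 0.013], 0.022)]
ice_tray [(0.67, [150, 144], [0.747, 0.28, 0.008], 0.032)]
teaspoon [(0.9, [172, 412], [0.709, -0.277, 0.013], 0.022)]
scene ({'fx': 419.79754570399916, 'fy': 419.79754570399916,
[... 353 characters left out ...]
,  0.669 ]]))
jar [(0.9, [302, 130], [0.503, -0.271, 0.046], 0.081)]
cap [(0.74, [274, 115], [0.481, -0.262, 0.09], 0.114)]
saucer [(0.83, [262, 289], [0.667, -0.03, 0.005], 0.015)]
dispenser [(0.65, [220, 214], [0.491, -0.028, 0.011], 0.055), (0.18, [386, 230], [0.71, -0.279, 0.011], 0.019)]
inner_lid []
outer_lid [(0.75, [273, 181], [0.507, -0.157, 0.011], 0.031), (0.58, [196, 213], [0.487, -0.019, 0.076], 0.096), (0.24, [386, 230], [0.711, -0.279, 0.011], 0.019)]
ice_tray []
teaspoon [(0.85, [385, 230], [0.71, -0.279, 0.011], 0.019)]
0.9 [ 0.1789 -0.4936  0.2393] [[ 0.      0.3408 -0.9401]
 [-0.     -0.9401 -0.3408]
 [-1.      0.     -0.    ]] 0.08528648875899492 [-0.6268  0.5198 -0.2136]
```

View pics/top0.png

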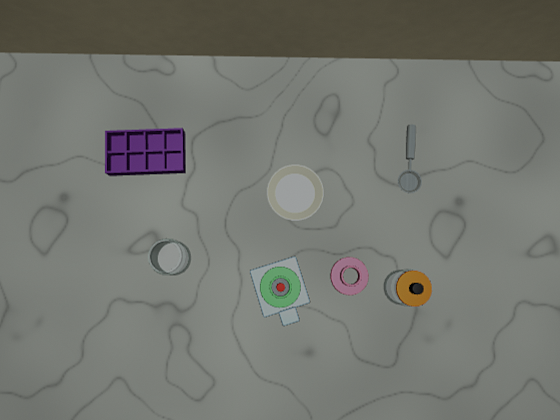

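View pics/scene0.png

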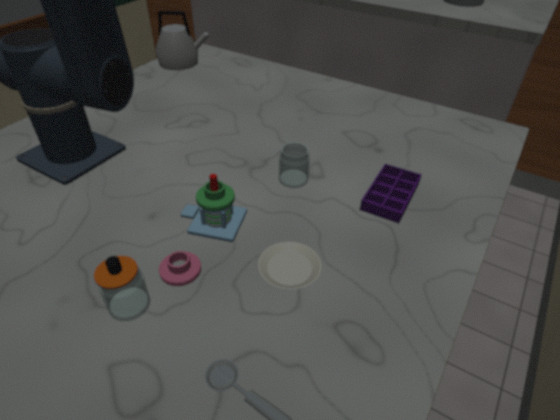

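Top picture: the jobs' things are the orange cap/jar (288,415), saucer (192,295), and green pair with red knob on the dispenser (288,280). The look-alikes are the open spare jar (257,170) and the pink ring lid (276,350). I choose orange and green. Next I measure by colour with known heights, and check in a crop.

```bash
python3 - <<'E'
from h import *
np.set_printoptions(precision=4,suppress=True)
def blobs(n):
    z=np.load(n+"0.npz"); p=z["p"];D=z["D"];P=cloud(n,D); h=cv2.cvtColor(p,cv2.COLOR_RGB2HSV)
    H,S,V=[h[...,i].astype(int) for i in range(3)]
    M={"orange":((H>8)&(H<22)&(S>180),.091),"red":(((H<6)|(H>174))&(S>150)&(V>80),.124),"green":((H>45)&(H<80)&(S>90),.078),
     }
    for k,(m,zz) in M.items():
        m=m.astype(np.uint8); nn,l,st,ce=cv2.connectedComponentsWithStats(m)
        i=1+np.argmax(st[1:,4]); pts=np.argwhere(l==i)[:,::-1].astype(np.int32)
        hull=cv2.convexHull(pts); hw=np.array([at_z(n,q[0][1],q[0][0],zz) for q in hull],np.float32)
        (c,r)=cv2.minEnclosingCircle(hw[:,:2].copy())
        q=P[l==i]; print(n,k,st[i],"circ@z",np.array(c),r,"depth med",np.nanmedian(q,0),np.nanpercentile(q[:,2],[5,95]))
    r0,r1,c0,c1={"top":(240,310,400,450),"scene":(245,280,95,135)}[n]
    m=np.zeros_like(V,bool);m[r0:r1,c0:c1]=V[r0:r1,c0:c1]<45
    a=np.argwhere(m); print("knob",len(a),a.min(0),a.max(0),at_z(n,*a.mean(0),.115 if n=="top" else .105))
    # saucer: z from depth 3..20mm near
    q=(np.hypot(P[...,0]-.667,P[...,1]+.03)<.09)&(P[...,2]>.009)&(P[...,2]<.03); w=P[q]
    (c,r)=cv2.minEnclosingCircle(w[:,:2].astype(np.float32)); print("saucer",np.array(c),r,np.nanmedian(w,0))
    return p
p=blobs("top"); blobs("scene")
save("crop.png",cv2.resize(p[240:330,240:450],None,fx=3.5,fy=3.5,interpolation=cv2.INTER_CUBIC))
print(env.sense()["joints"])
E
```

```text
top orange [396 271  35  35 838] circ@z [ 0.4708 -0.2534] 0.03327109292149544 depth med [ 0.4707 -0.2508  0.0916] [0.0891 0.0948]
top red [277 283   8   8  52] circ@z [ 0.4724 -0.0021] 0.007453275378793478 depth med [ 0.4717 -0.0017  0.1251] [0.1178 0.1272]
top green [260 267  40  40 997] circ@z [ 0.4718 -0.0018] 0.03796599432826042 depth med [ 0.471  -0.0008  0.0791] [0.076  0.0986]
knob 118 [283 409] [293 422] [ 0.4709 -0.2513  0.115 ]
saucer [ 0.6652 -0.0337] 0.0595366470515728 [ 0.6671 -0.0338  0.0136]
scene orange [ 95 257  42  31 782] circ@z [ 0.4773 -0.2571] 0.03253777697682381 depth med [ 0.4816 -0.263   0.0894] [0.0879 0.0915]
scene red [210 175   6   4  18] circ@z [ 0.4772 -0.0079] 0.005472900345921516 depth med [ 0.4758 -0.0042  0.1218] [0.121  0.1231]
scene green [197 182  37  29 739] circ@z [ 0.4792 -0.0085] 0.04514222964644432 depth med [ 0.4876 -0.0178  0.0765] [0.0703 0.0953]
knob 195 [257 106] [273 120] [ 0.4759 -0.256   0.105 ]
saucer [ 0.6696 -0.0335] 0.06041669473052025 [ 0.6616 -0.0206  0.0124]
[-1.3508  0.048   0.0992  1.622   0.      1.443 ]
```

View pics/crop.png

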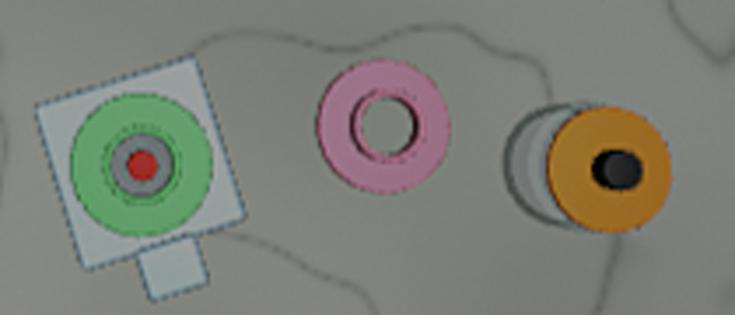

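Crop: the green disc with the red knob in its collar is the pair, pink is empty (look-alike), orange with black knob is the cap on its jar. The two cameras differ by about 6 mm, so I'll refine from the wrist camera. Moving above the cap.

```bash
cat >> h.py <<'E'
def go(*tgt):
    "shift to a world TCP target, in tool units (of 0.04 m)"
    s=env.sense(); d=np.array(tgt)-s["eef_pos"]
    print("t",round(s["time_s"],2),"tcp",np.round(s["eef_pos"],4),"open",round(s["opening"],4),"F",np.round(s["ft_force"],1),"shift units",np.round(np.array(s["ee_rot"]).T@d/.04,3))
def blob(p,col,lo=30):
    h=cv2.cvtColor(p,cv2.COLOR_RGB2HSV); H,S,V=[h[...,i].astype(int) for i in range(3)]
    m={"orange":(H>8)&(H<22)&(S>150),"red":((H<6)|(H>174))&(S>150)&(V>60),"green":(H>45)&(H<80)&(S>80)}[col].astype(np.uint8)
    n,l,st,ce=cv2.connectedComponentsWithStats(m); return l==1+np.argmax(st[1:,4])
def circ(n,m,z):
    hull=cv2.convexHull(np.argwhere(m)[:,::-1].astype(np.int32))
    w=np.array([at_z(n,q[0][1],q[0][0],z)[:2] for q in hull],np.float32)
    (c,r)=cv2.minEnclosingCircle(w); e=cv2.fitEllipse(w)
    return np.round(c,4),round(r,4),"ell",np.round(e[0],4),np.round(e[1],4)
E
python3 -m inch '[[[0.1,-0.31,-0.9,0,0,0,1],[0.1,-0.31,-0.9,0,0,0,1],[0.1,-0.31,-0.9,0,0,0,1],[0.1,-0.31,-0.9,0,0,0,1],[0.1,-0.31,-0.9,0,0,0,1]]]' 30
python3 -m inch '[[[0.1,-0.31,-0.9,0,0,0,1],[0.1,-0.31,-0.9,0,0,0,1],[0.1,-0.31,-0.9,0,0,0,1],[0,-0.31,-0.9,0,0,0,1],[0,-0.31,-0.9,0,0,0,1]]]'
python3 -m inch '[[[0,0,0,0,0,0,1],[0,0,0,0,0,0,1],[0,0,0,0,0,0,1],[0,0,0,0,0,0,1],[0,0,0,0,0,0,1]]]'
python3 - <<'E'
from h import *
go(.473,-.254,.2)
print(env.sense()["joints"])
p,D=imaging.snapshot("wrist"); save("w1.png",p); np.savez("w1.npz",p=p,D=D); print(cal("wrist"))
m=blob(p,"orange"); print(circ("wrist",m,.091), np.nanmedian(cloud("wrist",D)[m],0))
E
```

```text
time_s: 1.4
eef_pos: [0.328, -0.373, 0.2193]
ee_rot: [[0.0, 0.341, -0.94], [-0.0, -0.94, -0.341], [-1.0, 0.0, -0.0]]
ft_force: [0.5, -1.2, 0.4]
opening: 0.0857
time_s: 1.9
eef_pos: [0.4761, -0.2531, 0.2072]
ee_rot: [[-0.0, 0.341, -0.94], [-0.0, -0.94, -0.341], [-1.0, 0.0, 0.0]]
ft_force: [0.7, -1.1, 0.2]
opening: 0.0856
time_s: 2.4
eef_pos: [0.4744, -0.2552, 0.2075]
ee_rot: [[0.0, 0.339, -0.941], [-0.0, -0.941, -0.339], [-1.0, 0.0, -0.0]]
ft_force: [-0.6, 0.2, -0.4]
opening: 0.0855
t 2.4 tcp [ 0.4744 -0.2552  0.2075] open 0.0855 F [-0.6  0.2 -0.4] shift units [ 0.187 -0.039  0.023]
[-6.17918327e-01  7.81629766e-02  6.75439004e-02  1.55998778e+00
 -1.14683519e-04  2.17770792e+00]
({'fx': 325.19226210127806, 'fy': 325.19226210127806, 'cx': 280.4686423230627, 'cy': 215.33057772126958, 'xyz': array([ 0.54541142, -0.22971886,  0.34233993]), 'orientation': array([[ 0.33836819,  0.89847811,  0.27972138],
       [-0.94101305,  0.32269745,  0.10178801],
       [ 0.00118892, -0.2976633 ,  0.95467018]])}, array([ 0.54541142, -0.22971886,  0.34233993]), array([[ 0.33836819,  0.89847811,  0.27972138],
       [-0.94101305,  0.32269745,  0.10178801],
       [ 0.00118892, -0.2976633 ,  0.95467018]]))
(array([ 0.4729, -0.2555]), 0.0335, 'ell', array([ 0.4727, -0.2552]), array([0.0659, 0.0665])) [ 0.47679687 -0.2532696   0.09129258]
```

View pics/w1.png

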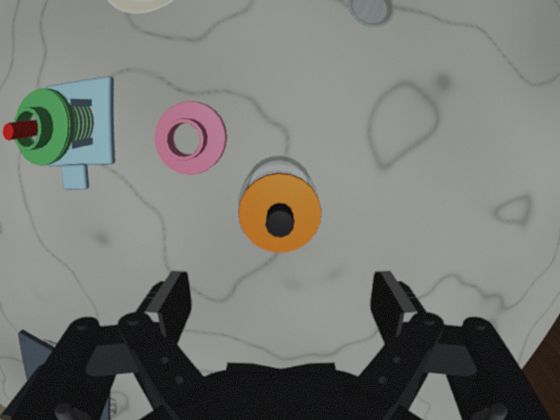

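Wrist view: orange cap at (212,280), midway between the pads, at (0.473,-0.255), which agrees with the other cameras. Descending and gripping the knob.

```bash
python3 -m inch '[[[0.7,-0.01,0.02,0,0,0,0.7],[0.7,0,0.02,0,0,0,0.6],[0.65,0,0,0,0,0,0.6],[0.45,0,0,0,0,0,0.6],[0.12,0,0,0,0,0,0.6]]]' 30
python3 -m inch '[[[0,0,0,0,0,0,0.5],[0,0,0,0,0,0,0],[0,0,0,0,0,0,0],[0,0,0,0,0,0,0],[0,0,0,0,0,0,0]]]'
python3 -m inch '[[[0,0,0,0,0,0,0],[0,0,0,0,0,0,0],[0,0,0,0,0,0,0],[-0.25,0,0,0,0,0,0],[-0.5,0,0,0,0,0,0]]]'
python3 -c "
from h import *
go(.667,-.034,.07)"
```

```text
time_s: 2.95
eef_pos: [0.4714, -0.2537, 0.0997]
ee_rot: [[-0.004, 0.34, -0.94], [0.003, -0.94, -0.34], [-1.0, -0.004, 0.003]]
ft_force: [-0.3, 0.2, 0.4]
opening: 0.0516
time_s: 3.45
eef_pos: [0.4744, -0.2553, 0.1043]
ee_rot: [[0.003, 0.341, -0.94], [-0.002, -0.94, -0.341], [-1.0, 0.003, -0.002]]
ft_force: [-0.2, -0.7, 4.2]
opening: 0.0211
time_s: 3.95
eef_pos: [0.4718, -0.2531, 0.1306]
ee_rot: [[-0.005, 0.341, -0.94], [0.004, -0.94, -0.341], [-1.0, -0.005, 0.003]]
ft_force: [-0.7, -0.7, -0.3]
opening: 0.0207
t 3.95 tcp [ 0.4718 -0.2531  0.1306] open 0.0207 F [-0.7 -0.7 -0.3] shift units [ 1.512 -3.48  -6.459]
```

```bash
python3 -m inch '[[[-0.6,0,0,0,0,0,0],[-0.4,-0.35,-0.64,0,0,0,0],[0,-0.35,-0.64,0,0,0,0],[0,-0.35,-0.64,0,0,0,0],[0,-0.35,-0.64,0,0,0,0]]]'
python3 -m inch '[[[0,-0.35,-0.64,0,0,0,0],[0,-0.35,-0.64,0,0,0,0],[0,-0.35,-0.64,0,0,0,0],[0,-0.35,-0.64,0,0,0,0],[0,-0.35,-0.64,0,0,0,0]]]'
python3 -m inch '[[[0.3,-0.35,-0.64,0,0,0,0],[0.5,0,0,0,0,0,0],[0.4,0,0,0,0,0,0],[0,0,0,0,0,0,0],[0,0,0,0,0,0,0]]]'
python3 - <<'E'
from h import *
go(.667,-.034,.03)
p,D=imaging.snapshot("wrist"); save("w2.png",p); P=cloud("wrist",D)
m=blob(p,"orange"); z=np.nanmedian(P[m][:,2]); print("disc top z",z,circ("wrist",m,z))
q=(np.hypot(P[...,0]-.667,P[...,1]+.034)<.09)&(P[...,2]>.009)&(P[...,2]<.022); w=P[q]
print(circ("wrist",q,.016))
for x in nets.masks_of("wrist","saucer")[:2]: print(x["p"],x["position"],circ("wrist",x["region"],.016))
E
```

```text
time_s: 4.45
eef_pos: [0.5511, -0.1659, 0.1726]
ee_rot: [[-0.001, 0.341, -0.94], [0.0, -0.94, -0.341], [-1.0, -0.001, 0.0]]
ft_force: [-0.6, 0.1, 0.0]
opening: 0.0207
time_s: 4.95
eef_pos: [0.6474, -0.0562, 0.1721]
ee_rot: [[-0.001, 0.341, -0.94], [0.0, -0.94, -0.341], [-1.0, -0.001, 0.001]]
ft_force: [-0.7, -0.8, 0.7]
opening: 0.0206
time_s: 5.45
eef_pos: [0.6658, -0.0354, 0.1239]
ee_rot: [[-0.002, 0.341, -0.94], [0.0, -0.94, -0.341], [-1.0, -0.001, 0.002]]
ft_force: [0.6, -0.3, -0.1]
opening: 0.0205
t 5.45 tcp [ 0.6658 -0.0354  0.1239] open 0.0205 F [ 0.6 -0.3 -0.1] shift units [ 2.348 -0.021 -0.046]
disc top z 0.11196708308400054 (array([ 0.6658, -0.0362]), 0.0333, 'ell', array([ 0.6655, -0.0363]), array([0.066 , 0.0666]))
(array([ 0.6681, -0.0344]), 0.06, 'ell', array([ 0.6685, -0.0344]), array([0.1184, 0.1194]))
0.82 [186.5, 278.8] (array([ 0.6684, -0.0349]), 0.0606, 'ell', array([ 0.6693, -0.0348]), array([0.1175, 0.1202]))
```

View pics/w2.png

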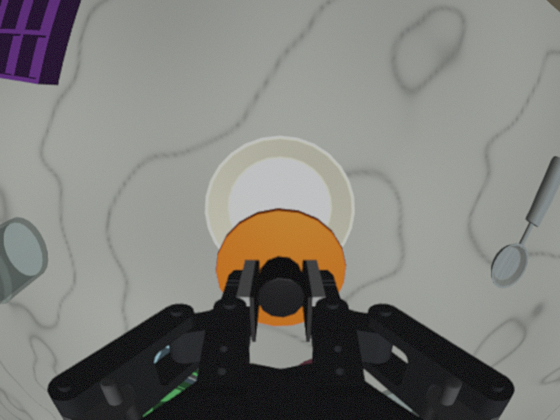

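Wrist: the cap hangs level (265,280), the saucer behind it at (205,280); the offset is only 3 mm. Lowering.

```bash
python3 -m inch '[[[0.6,-0.02,-0.08,0,0,0,0],[0.6,0,0,0,0,0,0],[0.5,0,0,0,0,0,0],[0.3,0,0,0,0,0,0],[0.2,0,0,0,0,0,0]]]'
python3 -m inch '[[[0.12,0,0,0,0,0,0],[0,0,0,0,0,0,0],[0,0,0,0,0,0,0],[0,0,0,0,0,0,0.5],[0,0,0,0,0,0,0.6]]]'
python3 -c "
from h import *
go(.667,-.034,.03)"
```

```text
time_s: 6.05
eef_pos: [0.6692, -0.034, 0.0364]
ee_rot: [[0.0, 0.34, -0.94], [0.0, -0.94, -0.34], [-1.0, -0.0, -0.0]]
ft_force: [0.6, -0.0, 0.3]
opening: 0.0207
time_s: 6.55
eef_pos: [0.6699, -0.0338, 0.0329]
ee_rot: [[0.002, 0.341, -0.94], [-0.0, -0.94, -0.341], [-1.0, 0.001, -0.002]]
ft_force: [0.3, 1.0, -0.6]
opening: 0.0488
t 6.55 tcp [ 0.6699 -0.0338  0.0329] open 0.0488 F [ 0.3  1.  -0.6] shift units [ 0.072 -0.021  0.07 ]
```

```bash
python3 -m inch '[[[-0.3,0,0,0,0,0,1],[-0.8,0,0,0,0,0,1],[-1,0,0,0,0,0,1],[-1,-0.2,0.35,0,0,0,1],[-0.8,-0.4,0.7,0,0,0,1]]]'
python3 -m inch '[[[0,-0.4,0.7,0,0,0,1],[0,-0.4,0.7,0,0,0,1],[0,-0.4,0.7,0,0,0,1],[0,-0.4,0.7,0,0,0,1],[0,-0.2,0.5,0,0,0,1]]]'
python3 -m inch '[[[0,0,0,0,0,0,1],[0,0,0,0,0,0,1],[0,0,0,0,0,0,1],[0,0,0,0,0,0,1],[0,0,0,0,0,0,1]]]'
python3 - <<'E'
from h import *
go(.4735,-.0035,.11); print(env.sense()["joints"])
p,D=imaging.snapshot("wrist"); save("w3.png",p); P=cloud("wrist",D)
for c,z in(("red",.124),("green",.078),("orange",.017)):
    m=blob(p,c); print(c,circ("wrist",m,z),np.nanmedian(P[m],0))
p,D=imaging.snapshot("top"); P=cloud("top",D); m=blob(p,"orange"); print(circ("top",m,.017),np.nanmedian(P[m],0))
for x in nets.masks_of("top","saucer")[:2]: print(x["p"],circ("top",x["region"],.016))
E
```

```text
time_s: 7.05
eef_pos: [0.6232, -0.026, 0.1915]
ee_rot: [[0.005, 0.34, -0.94], [-0.001, -0.94, -0.34], [-1.0, 0.003, -0.005]]
ft_force: [-0.0, -0.4, 0.6]
opening: 0.0855
time_s: 7.55
eef_pos: [0.4712, -0.0022, 0.1893]
ee_rot: [[0.002, 0.341, -0.94], [0.0, -0.94, -0.341], [-1.0, 0.001, -0.001]]
ft_force: [0.9, -1.0, 0.6]
opening: 0.0853
time_s: 8.05
eef_pos: [0.4735, -0.0029, 0.1876]
ee_rot: [[-0.0, 0.341, -0.94], [0.0, -0.94, -0.341], [-1.0, -0.0, 0.0]]
ft_force: [0.3, -1.0, 0.3]
opening: 0.0854
t 8.05 tcp [ 0.4735 -0.0029  0.1876] open 0.0854 F [ 0.3 -1.   0.3] shift units [1.94  0.014 0.005]
[-1.47940249e-01 -9.16418824e-02 -1.40797391e-01  1.52186106e+00
  8.74404347e-06  2.64594597e+00]
red (array([ 0.479 , -0.0009]), 0.0134, 'ell', array([ 0.4783, -0.0013]), array([0.0157, 0.0281])) [ 0.47687351 -0.00188979  0.12330023]
green (array([ 0.4734, -0.0029]), 0.0392, 'ell', array([ 0.4733, -0.003 ]), array([0.0763, 0.0777])) [0.48094326 0.00076546 0.07843955]
orange (array([ 0.6676, -0.0346]), 0.0334, 'ell', array([ 0.6673, -0.0347]), array([0.0655, 0.0662])) [ 0.66081977 -0.03315632  0.01732454]
(array([ 0.6666, -0.0336]), 0.033, 'ell', array([ 0.6667, -0.0335]), array([0.065 , 0.0656])) [ 0.66442076 -0.03332355  0.01745849]
0.69 (array([ 0.6654, -0.0333]), 0.06, 'ell', array([ 0.6652, -0.0335]), array([0.1176, 0.119 ]))
```

View pics/w3.png

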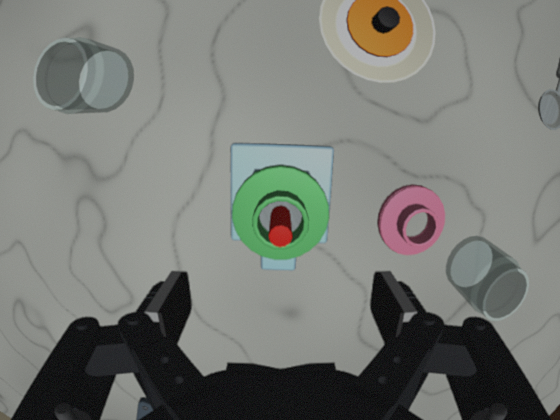

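Wrist: the cap lies knob up in the saucer (25,385); the pair is at (212,280), centred under the gripper. Measuring the jar rim, then gripping the red knob.

```bash
python3 - <<'E'
from h import *
for n in("wrist","top"):
    p,D=imaging.snapshot(n); P=cloud(n,D)
    for x in nets.mark_of(n,"jar")[:3]: print(n,"origin",round(x["p"],2),x["position"],at_z(n,*x["position"],0))
    q=(np.hypot(P[...,0]-.473,P[...,1]+.255)<.06)&(P[...,2]>.074)&(P[...,2]<.095)
    print(n,q.sum(),np.nanmedian(P[q],0), P[q][:,:2].min(0),P[q][:,:2].max(0))
    if q.sum()>20: print(circ(n,q,.085))
    np.savez("jar_"+n+".npz",p=p,D=D)
E
python3 -m inch '[[[0.6,0,0,0,0,0,0.6],[0.6,0,0,0,0,0,0.5],[0.4,0,0,0,0,0,0.45],[0.25,0,0,0,0,0,0.45],[0.1,0,0,0,0,0,0.45]]]' 50
python3 -m inch '[[[0,0,0,0,0,0,0.45],[0,0,0,0,0,0,0.3],[0,0,0,0,0,0,0],[0,0,0,0,0,0,0],[0,0,0,0,0,0,0]]]'
python3 -m inch '[[[0,0,0,0,0,0,0],[0,0,0,0,0,0,0],[0,0,0,0,0,0,0],[0,0,0,0,0,0,0],[0,0,0,0,0,0,0]]]'
```

```text
wrist origin 0.93 [261.9, 469.6] [ 0.47227968 -0.25452258  0.        ]
wrist 1185 [ 0.47375234 -0.24719192  0.08210782] [ 0.44118057 -0.28608898] [ 0.50494776 -0.22048138]
(array([ 0.4739, -0.2481]), 0.0378, 'ell', array([ 0.4741, -0.2483]), array([0.065 , 0.0761]))
top origin 0.67 [284.0, 399.4] [ 0.47716762 -0.25175118  0.        ]
top 303 [ 0.47214856 -0.25214713  0.08473468] [ 0.44061646 -0.28355671] [ 0.50281875 -0.22040257]
(array([ 0.471 , -0.2511]), 0.0331, 'ell', array([ 0.4712, -0.2512]), array([0.0637, 0.0659]))
time_s: 8.9
eef_pos: [0.4721, -0.0027, 0.1085]
ee_rot: [[-0.002, 0.341, -0.94], [0.0, -0.94, -0.341], [-1.0, -0.001, 0.002]]
ft_force: [-0.3, 0.0, 0.5]
opening: 0.0387
time_s: 9.4
eef_pos: [0.4738, -0.0029, 0.111]
ee_rot: [[0.003, 0.341, -0.94], [-0.0, -0.94, -0.341], [-1.0, 0.001, -0.002]]
ft_force: [0.3, 0.7, 3.8]
opening: 0.0138
time_s: 9.9
eef_pos: [0.4738, -0.0029, 0.111]
ee_rot: [[0.002, 0.341, -0.94], [-0.0, -0.94, -0.341], [-1.0, 0.001, -0.002]]
ft_force: [-0.0, 0.7, 5.6]
opening: 0.0143
```

```bash
python3 -m inch '[[[-0.2,0,0,0,0,0,0],[-0.4,0,0,0,0,0,0],[-0.6,0,0,0,0,0,0],[-0.6,0,0,0,0,0,0],[-0.4,0,0,0,0,0,0]]]'
python3 - <<'E'
from h import *
go(.473,-.2,.2)
p,D=imaging.snapshot("scene"); save("s2.png",p); P=cloud("scene",D)
m=blob(p,"green"); print(np.nanmedian(P[m],0))
E
```

```text
time_s: 10.4
eef_pos: [0.4727, -0.0029, 0.1988]
ee_rot: [[-0.0, 0.341, -0.94], [-0.0, -0.94, -0.341], [-1.0, 0.0, 0.0]]
ft_force: [-0.4, -0.9, -2.0]
opening: 0.0142
t 10.4 tcp [ 0.4727 -0.0029  0.1988] open 0.0142 F [-0.4 -0.9 -2. ] shift units [-0.03   4.636  1.673]
[ 0.48744986 -0.01829377  0.16422127]
```

View pics/s2.png

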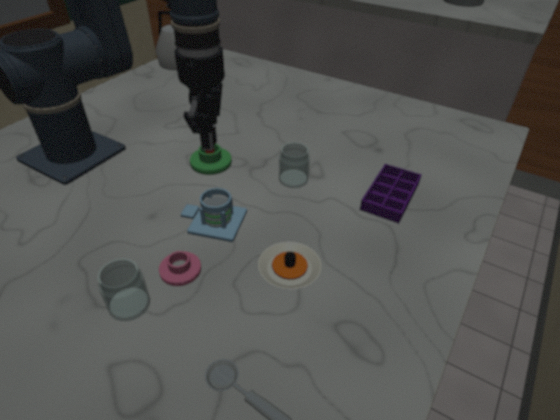

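Scene: both lids hang level together at (160,210), the jar is open at (290,123), and the cap is in the saucer (263,290). Moving to just short of the jar so the wrist camera sees the rim beside the held pair.

```bash
python3 -m inch '[[[0,0.3,0.18,0,0,0,0],[0,0.59,0.36,0,0,0,0],[0,0.65,0.4,0,0,0,0],[0,0.65,0.4,0,0,0,0],[0,0.65,0.4,0,0,0,0]]]'
python3 -m inch '[[[0,0.65,0.4,0,0,0,0],[0,0.65,0.4,0,0,0,0],[0,0.65,0.4,0,0,0,0],[0,0.65,0.4,0,0,0,0],[0,0.45,0.28,0,0,0,0]]]'
python3 -m inch '[[[0,0,0,0,0,0,0],[0,0,0,0,0,0,0],[0,0,0,0,0,0,0],[0,0,0,0,0,0,0],[0,0,0,0,0,0,0]]]'
python3 - <<'E'
from h import *
go(.473,-.254,.16)
p,D=imaging.snapshot("wrist"); save("w4.png",p); P=cloud("wrist",D); np.savez("w4.npz",p=p,D=D)
m=blob(p,"green"); z=np.nanmedian(P[m][:,2]); print("green z",z,circ("wrist",m,z),circ("wrist",m,.162))
for x in nets.mark_of("wrist","jar")[:3]: print("origin",round(x["p"],2),x["position"],at_z("wrist",*x["position"],0))
for x in nets.masks_of("wrist","jar")[:2]:
    q=P[x["region"]]; print(x["p"],circ("wrist",x["region"],.085)); 
q=(np.hypot(P[...,0]-.473,P[...,1]+.255)<.06)&(P[...,2]>.079)&(P[...,2]<.09)
print(q.sum(),P[q].min(0),P[q].max(0),circ("wrist",q,.085))
save("w4c.png",cv2.resize(p[100:350,150:410],None,fx=2.3,fy=2.3))
E
```

```text
time_s: 10.95
eef_pos: [0.4442, -0.1347, 0.1954]
ee_rot: [[-0.004, 0.341, -0.94], [0.001, -0.94, -0.341], [-1.0, -0.002, 0.003]]
ft_force: [0.6, -0.0, -2.0]
opening: 0.0141
time_s: 11.45
eef_pos: [0.4147, -0.2755, 0.1952]
ee_rot: [[-0.004, 0.339, -0.941], [0.002, -0.941, -0.339], [-1.0, -0.003, 0.003]]
ft_force: [-0.7, 0.4, -2.4]
opening: 0.0139
time_s: 11.95
eef_pos: [0.4172, -0.2729, 0.1976]
ee_rot: [[-0.0, 0.342, -0.94], [0.0, -0.94, -0.342], [-1.0, -0.0, 0.0]]
ft_force: [0.1, -0.4, -0.4]
opening: 0.0141
t 11.95 tcp [ 0.4172 -0.2729  0.1976] open 0.0141 F [ 0.1 -0.4 -0.4] shift units [ 0.941  0.034 -1.473]
green z 0.1650957494776829 (array([ 0.4176, -0.2745]), 0.0389, 'ell', array([ 0.4168, -0.2749]), array([0.0756, 0.0789])) (array([ 0.4163, -0.275 ]), 0.0397, 'ell', array([ 0.4155, -0.2754]), array([0.077 , 0.0804]))
origin 0.82 [133.5, 281.4] [ 0.47273693 -0.25454909  0.        ]
0.84 (array([ 0.4742, -0.2537]), 0.0335, 'ell', array([ 0.4743, -0.2535]), array([0.0658, 0.0663]))
0.49 (array([ 0.3841, -0.2897]), 0.0591, 'ell', array([ 0.3834, -0.288 ]), array([0.1127, 0.1175]))
1430 [ 0.44145707 -0.28525124  0.07904032] [ 0.50497829 -0.22201691  0.08781893] (array([ 0.4732, -0.2541]), 0.0321, 'ell', array([ 0.4733, -0.254 ]), array([0.0634, 0.0637]))
```

View pics/w4c.png

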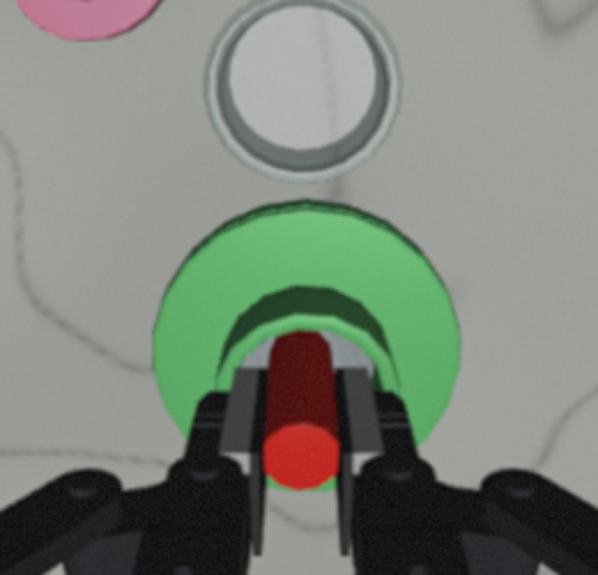

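The crop shows the pair level, red knob top at crop (457,302), jar rim at (85,304), rim circle measured 63.5 mm (nominal 64).

```bash
python3 - <<'E'
from h import *
z=np.load("w4.npz"); p=z["p"]; P=cloud("wrist",z["D"])
h=cv2.cvtColor(p,cv2.COLOR_RGB2HSV); m=blob(p,"red")&(h[...,2]>150)
print(m.sum(),np.nanmedian(P[m],0)); zt=.2106
print(circ("wrist",m,zt)); a=np.argwhere(m); print(a.min(0),a.max(0))
go(.4733,-.254,.16)
E
```

```text
731 [ 0.41709269 -0.27364257  0.21106477]
(array([ 0.4166, -0.2737]), 0.0076, 'ell', array([ 0.4166, -0.2738]), array([0.0145, 0.0147]))
[284 265] [312 296]
t 12.1 tcp [ 0.4172 -0.2732  0.1978] open 0.0136 F [-0.6 -0.3 -1. ] shift units [ 0.946  0.027 -1.481]
```

```bash
python3 -m inch '[[[0,0.005,-0.3,0,0,0,0],[0,0.005,-0.4,0,0,0,0],[0,0.005,-0.4,0,0,0,0],[0,0.005,-0.3,0,0,0,0],[0,0,-0.1,0,0,0,0]]]'
python3 -m inch '[[[0.3,0,0,0,0,0,0],[0.4,0,0,0,0,0,0],[0.4,0,0,0,0,0,0],[0.27,0,0,0,0,0,0],[0,0,0,0,0,0,0]]]'
python3 -m inch '[[[0,0,0,0,0,0,0],[0,0,0,0,0,0,0],[0,0,0,0,0,0,0],[0,0,0,0,0,0,0],[0,0,0,0,0,0,0]]]'
cat > chk.py <<'E'
from h import *
go(.4733,-.254,.1256)
p,D=imaging.snapshot("wrist"); P=cloud("wrist",D); h=cv2.cvtColor(p,cv2.COLOR_RGB2HSV)
m=blob(p,"red")&(h[...,2]>150); zt=np.nanmedian(P[m][:,2]); print("knob top",zt,circ("wrist",m,zt))
q=(np.hypot(P[...,0]-.4733,P[...,1]+.254)<.06)&(P[...,2]>.02)&(P[...,2]<.089)&~blob(p,"green"); print("glass pts",q.sum(),P[q].min(0),P[q].max(0))
for x in nets.mark_of("wrist","jar")[:2]: print("origin",round(x["p"],2),x["position"],at_z("wrist",*x["position"],0))
p,D=imaging.snapshot("top"); P=cloud("top",D); m=blob(p,"green"); z=np.nanmedian(P[m][:,2]); print("green top",z,circ("top",m,z))
E
python3 chk.py
```

```text
time_s: 12.6
eef_pos: [0.4754, -0.2531, 0.1974]
ee_rot: [[0.0, 0.343, -0.939], [0.0, -0.939, -0.343], [-1.0, -0.0, -0.0]]
ft_force: [-0.0, 0.4, -2.5]
opening: 0.0138
time_s: 13.1
eef_pos: [0.4719, -0.253, 0.1401]
ee_rot: [[-0.004, 0.34, -0.94], [0.003, -0.94, -0.34], [-1.0, -0.004, 0.003]]
ft_force: [0.1, 0.2, -1.9]
opening: 0.0139
time_s: 13.6
eef_pos: [0.474, -0.2541, 0.1435]
ee_rot: [[0.001, 0.341, -0.94], [-0.001, -0.94, -0.341], [-1.0, 0.001, -0.001]]
ft_force: [-1.0, 0.2, -1.4]
opening: 0.0141
t 13.6 tcp [ 0.474  -0.2541  0.1435] open 0.0141 F [-1.   0.2 -1.4] shift units [ 0.446 -0.009  0.015]
knob top 0.15647066878863247 (array([ 0.4735, -0.2544]), 0.0075, 'ell', array([ 0.4735, -0.2545]), array([0.0144, 0.0147]))
glass pts 1356 [ 0.47480169 -0.27413849  0.02000644] [ 0.50916043 -0.21784587  0.07632803]
green top 0.11082917797645342 (array([ 0.474 , -0.2502]), 0.0386, 'ell', array([ 0.4795, -0.2446]), array([0.051 , 0.0755]))
```

Knob axis is within 0.6 mm of the jar axis. Lowering gently.

```bash
python3 -m inch '[[[0.09,0,0,0,0,0,0],[0.09,0,0,0,0,0,0],[0.08,0,0,0,0,0,0],[0.06,0,0,0,0,0,0],[0,0,0,0,0,0,0]]]'
python3 -m inch '[[[0.05,0,0,0,0,0,0],[0.05,0,0,0,0,0,0],[0.03,0,0,0,0,0,0],[0,0,0,0,0,0,0],[0,0,0,0,0,0,0]]]'
python3 chk.py
```

```text
time_s: 14.25
eef_pos: [0.4733, -0.2537, 0.1293]
ee_rot: [[-0.001, 0.341, -0.94], [0.001, -0.94, -0.341], [-1.0, -0.001, 0.001]]
ft_force: [-0.3, -1.7, -1.2]
opening: 0.0138
time_s: 14.75
eef_pos: [0.4739, -0.2541, 0.126]
ee_rot: [[0.001, 0.341, -0.94], [-0.001, -0.94, -0.341], [-1.0, 0.001, -0.001]]
ft_force: [-2.0, 1.8, 4.5]
opening: 0.0144
t 14.75 tcp [ 0.4739 -0.2541  0.126 ] open 0.0144 F [-2.   1.8  4.5] shift units [ 0.009 -0.007  0.013]
knob top 0.13914737232140317 (array([ 0.4734, -0.2544]), 0.0075, 'ell', array([ 0.4735, -0.2545]), array([0.0144, 0.0146]))
glass pts 1360 [ 0.46473533 -0.28174447  0.02019681] [ 0.51106073 -0.21782511  0.08899525]
green top 0.09374246072469172 (array([ 0.4755, -0.2497]), 0.038, 'ell', array([ 0.4815, -0.2437]), array([0.0462, 0.0758]))
```

Seated: knob top 0.139 = 0.085 + 0.054, and there is contact force. Releasing and checking.

```bash
python3 -m inch '[[[0,0,0,0,0,0,0.3],[0,0,0,0,0,0,0.6],[0,0,0,0,0,0,1],[-0.15,0,0,0,0,0,1],[-0.4,0,0,0,0,0,1]]]'
python3 -m inch '[[[-0.6,0,0,0,0,0,1],[-0.6,0,0,0,0,0,1],[-0.1,0,0,0,0,0,1],[0,0,0,0,0,0,1],[0,0,0,0,0,0,1]]]'
python3 - <<'E'
from h import *
go(.4733,-.254,.102)
p,D=imaging.snapshot("wrist"); save("w5.png",p); P=cloud("wrist",D); h=cv2.cvtColor(p,cv2.COLOR_RGB2HSV)
m=blob(p,"red")&(h[...,2]>150); zt=np.nanmedian(P[m][:,2]); print("knob top",zt,circ("wrist",m,zt))
m=blob(p,"green"); print("green",circ("wrist",m,.093),np.nanpercentile(P[m][:,2],[5,50,95]))
E
```

```text
time_s: 15.4
eef_pos: [0.4726, -0.2532, 0.1453]
ee_rot: [[-0.003, 0.341, -0.94], [0.002, -0.94, -0.341], [-1.0, -0.003, 0.002]]
ft_force: [-0.8, 0.9, -0.5]
opening: 0.0812
time_s: 15.9
eef_pos: [0.4733, -0.2537, 0.1977]
ee_rot: [[-0.001, 0.341, -0.94], [0.001, -0.94, -0.341], [-1.0, -0.001, 0.001]]
ft_force: [-0.5, -0.0, -0.8]
opening: 0.0855
t 15.9 tcp [ 0.4733 -0.2537  0.1977] open 0.0855 F [-0.5 -0.  -0.8] shift units [2.392e+00 1.100e-02 1.000e-03]
knob top 0.1386823413118004 (array([ 0.4731, -0.2544]), 0.0075, 'ell', array([ 0.4731, -0.2545]), array([0.014 , 0.0147]))
green (array([ 0.473 , -0.2557]), 0.0388, 'ell', array([ 0.4729, -0.2557]), array([0.0759, 0.0773])) [0.09175659 0.0930242  0.1129281 ]
```

View pics/w5.png

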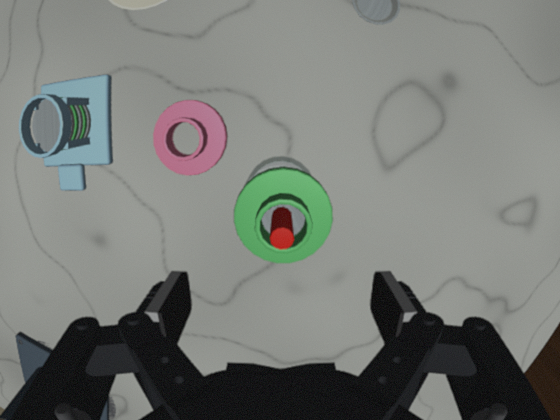

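Wrist: pair seated on the jar (215,283), heights right (knob 0.139, plate 0.093, collar top 0.113). Going down for the collar.

```bash
python3 -m inch '[[[0.5,0.04,0.02,0,0,0,1],[0.6,0,0,0,0,0,1],[0.6,0,0,0,0,0,1],[0.4,0,0,0,0,0,1],[0.2,0,0,0,0,0,1]]]' 40
python3 -m inch '[[[0.08,0,0,0,0,0,1],[0,0,0,0,0,0,1],[0,0,0,0,0,0,0.8],[0,0,0,0,0,0,0.65],[0,0,0,0,0,0,0.58]]]'
python3 -m inch '[[[0,0,0,0,0,0,0.5],[0,0,0,0,0,0,0.4],[0,0,0,0,0,0,0.3],[0,0,0,0,0,0,0.2],[0,0,0,0,0,0,0.2]]]'
python3 chk.py
```

```text
time_s: 16.45
eef_pos: [0.4714, -0.2542, 0.103]
ee_rot: [[-0.005, 0.341, -0.94], [0.004, -0.94, -0.341], [-1.0, -0.005, 0.004]]
ft_force: [-0.2, -0.1, 0.2]
opening: 0.0854
time_s: 16.95
eef_pos: [0.4741, -0.2561, 0.1047]
ee_rot: [[0.001, 0.341, -0.94], [-0.001, -0.94, -0.341], [-1.0, 0.001, -0.001]]
ft_force: [0.2, 0.0, 0.6]
opening: 0.0497
time_s: 17.45
eef_pos: [0.474, -0.2559, 0.1046]
ee_rot: [[0.001, 0.341, -0.94], [-0.001, -0.94, -0.341], [-1.0, 0.001, -0.001]]
ft_force: [-0.7, 1.0, 4.4]
opening: 0.0396
t 17.45 tcp [ 0.474  -0.2559  0.1046] open 0.0396 F [-0.7  1.   4.4] shift units [-0.526 -0.051 -0.001]
knob top 0.13913767668477256 (array([ 0.4735, -0.2546]), 0.0074, 'ell', array([ 0.4735, -0.2546]), array([0.0146, 0.0146]))
glass pts 1963 [ 0.45641856 -0.282399    0.0200273 ] [ 0.51164465 -0.21786749  0.08899539]
green top 0.09383965067034827 (array([ 0.4829, -0.2461]), 0.036, 'ell', array([ 0.4898, -0.2424]), array([0.0316, 0.0725]))
```

```bash
python3 -m inch '[[[0,0,0,0,0,0,0.2],[-0.05,0,0,0,0,0,0.2],[-0.1,0,0,0,0,0,0.2],[-0.15,0,0,0,0,0,0.2],[-0.2,0,0,0,0,0,0.2]]]'
python3 -m inch '[[[-0.3,0,0,0,0,0,0.2],[-0.4,0,0,0,0,0,0.2],[-0.4,0,0,0,0,0,0.2],[-0.3,0,0,0,0,0,0.2],[-0.15,0,0,0,0,0,0.2]]]'
python3 -m inch '[[[0,0,0,0,0,0,0.2],[0,0,0,0,0,0,0.2],[0,0,0,0,0,0,0.2],[0,0,0,0,0,0,0.2],[0,0,0,0,0,0,0.2]]]'
python3 - <<'E'
from h import *
go(.4733,-.254,.18)
out=[]
for n in("wrist","scene"):
    p,D=imaging.snapshot(n); P=cloud(n,D); out.append(p); m=blob(p,"green"); print(n,"green",np.nanpercentile(P[m][:,2],[5,50,95]),np.nanmedian(P[m],0))
    m=blob(p,"red"); print("red",m.sum(),np.nanpercentile(P[m][:,2],[5,50,95]),np.nanmedian(P[m],0))
    m=blob(p,"orange"); print("orange",m.sum(),np.nanmedian(P[m],0))
save("end.png",np.hstack([cv2.resize(out[0],(400,300)),cv2.resize(out[1][130:360,40:350],(400,300))]))
E
```

```text
time_s: 18.1
eef_pos: [0.4729, -0.2554, 0.1233]
ee_rot: [[-0.002, 0.341, -0.94], [0.001, -0.94, -0.341], [-1.0, -0.001, 0.001]]
ft_force: [0.3, 0.1, 0.5]
opening: 0.0396
time_s: 18.6
eef_pos: [0.4742, -0.2563, 0.188]
ee_rot: [[0.003, 0.341, -0.94], [-0.002, -0.94, -0.341], [-1.0, 0.003, -0.002]]
ft_force: [0.8, -0.6, -0.7]
opening: 0.0399
time_s: 19.1
eef_pos: [0.4732, -0.2555, 0.185]
ee_rot: [[-0.001, 0.341, -0.94], [0.001, -0.94, -0.341], [-1.0, -0.001, 0.001]]
ft_force: [-0.1, 0.2, -0.9]
opening: 0.04
t 19.1 tcp [ 0.4732 -0.2555  0.185 ] open 0.04 F [-0.1  0.2 -0.9] shift units [ 0.124 -0.033 -0.015]
wrist green [0.17238216 0.17424958 0.19388592] [ 0.48798125 -0.2520813   0.17424958]Traceback (most recent call last):
  File "<stdin>", line 6, in <module>
  File "h.py", line 25, in blob
    n,l,st,ce=cv2.connectedComponentsWithStats(m); return l==1+np.argmax(st[1:,4])
                                                               ~~~~~~~~~^^^^^^^^^^
    return _wrapfunc(a, 'argmax', axis=axis, out=out, **kwds)
    return bound(*args, **kwds)
ValueError: attempt to get argmax of an empty sequence
```

Red is hidden from the wrist now; finishing the check with the scene camera.

```bash
python3 - <<'E'
from h import *
p,D=imaging.snapshot("scene"); P=cloud("scene",D)
for c in("green","red","orange"):
    try: m=blob(p,c); print(c,m.sum(),np.nanpercentile(P[m][:,2],[5,50,95]),np.nanmedian(P[m],0))
    except ValueError: print(c,"none")
save("end.png",cv2.resize(p[130:360,40:350],(775,575)))
E
```

```text
green 1432 [0.16652069 0.17229494 0.19219452] [ 0.49033311 -0.25876384  0.17229494]
red none
orange 573 [0.01367478 0.01547313 0.02237991] [ 0.67643922 -0.04210803  0.01547313]
```

View pics/end.png

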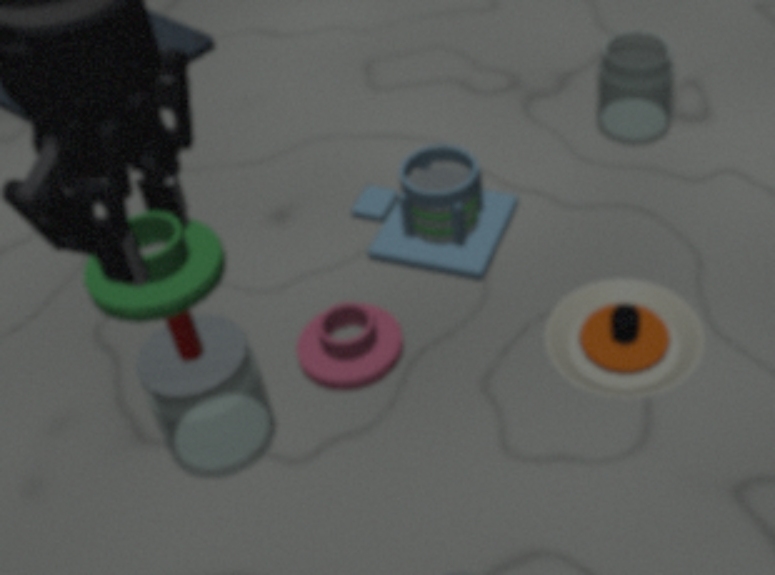

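The crop shows the green lid level in the fingers (265,155) and the steel lid with its red knob still on the upright jar (350,190). The cap is knob up in the saucer (335,625), and the spare jar and pink lid look untouched. The lift is 0.173 − 0.093 ≈ 80 mm.

```bash
python3 -c "
from h import *
print(np.abs(env.sense()['qd']).max()); print(workorder.close_job())"
```

```text
0.002920788929871487
the job is handed in; nothing more can be done
None
```

The job is done and handed in at about 19 s; `close_job()` gave no verdict.

- **Cap:** it lies knob up and released in the saucer. The last wrist check put it about 1 mm from the saucer centre, with its disc top at 17 mm as expected.
- **Lid pair:** I lowered it onto the jar and let go. The red knob top measured 0.139 m, which is what a fully seated lid gives, and it was within 1 mm of the jar axis.
- **Green lid:** it is held level by its collar, about 80 mm above its nested place. The wrist force matches its weight alone (0.9 N), and the arm was at rest at handover.
- **Steel lid:** the last scene picture shows it still level on the upright jar, with nothing touching it. After the lift I judged this only by eye: my colour check for the red knob failed because the knob was hidden from the wrist camera and too dark in the scene camera.
- **Bystanders:** the spare jar and the pink look-alike look unmoved in that picture. The ice cube tray and teaspoon were outside it, but I never went near them.

The fixed cameras disagreed by about 6 mm in position. I relied on the wrist camera, whose measured sizes matched the listed ones to about 2 mm.

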